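Load the solder nests with round connector shells

TASK

Load the solder nests: put each of the four round black connector shells upright and flat on the floor of the pocket of its own nest, the biggest shell in the biggest nest and so on down. Load them in order of size, the biggest first and the smallest last, and set each one down gently rather than letting it drop. Leave the two square connectors standing where they are.

Things in the scene. Friction and masses are not known exactly. Their poses are not given: they have to be found in the camera images.
- shell_small: The smallest of the four round connector shells, loose, standing upright on the bench: black plastic, a plain barrel 16 mm in diameter on a round foot flange 24 mm in diameter and 7 mm thick, 36 mm tall in all, grey face with brass pins on top. Solid for handling; grip it by the barrel, anywhere above the flange. Origin: centre of its underside, z up.
- shell_medium: The second smallest of the four round connector shells, loose, standing upright on the bench: black plastic, a plain barrel 29 mm in diameter on a round foot flange 37 mm in diameter and 7 mm thick, 39 mm tall in all, grey face with brass pins on top. Solid for handling; grip it by the barrel, anywhere above the flange. Origin: centre of its underside, z up.
- shell_large: The second largest of the four round connector shells, loose, standing upright on the bench: black plastic, a plain barrel 42 mm in diameter on a round foot flange 50 mm in diameter and 7 mm thick, 42 mm tall in all, grey face with brass pins on top. Solid for handling; grip it by the barrel, anywhere above the flange. Origin: centre of its underside, z up.
- shell_largest: The largest of the four round connector shells, loose, standing upright on the bench: black plastic, a plain barrel 55 mm in diameter on a round foot flange 63 mm in diameter and 7 mm thick, 45 mm tall in all, grey face with brass pins on top. Solid for handling; grip it by the barrel, anywhere above the flange. Origin: centre of its underside, z up.
- nest_small: The smallest of the four solder nests, fixed to the bench, for the shell with the 24 mm flange: a square aluminium plate 54 mm wide and 10 mm high, with one round open pocket (dark floor) 40 mm in diameter in its middle, 6 mm deep, its floor 4 mm above the bench. Origin: centre of the plate's underside, on the pocket's axis, at bench level, z up; x and y along its sides.
- nest_medium: The second smallest of the four solder nests, fixed to the bench, for the shell with the 37 mm flange: a square aluminium plate 67 mm wide and 10 mm high, with one round open pocket (dark floor) 53 mm in diameter in its middle, 6 mm deep, its floor 4 mm above the bench. Origin: centre of the plate's underside, on the pocket's axis, at bench level, z up; x and y along its sides.
- nest_large: The second largest of the four solder nests, fixed to the bench, for the shell with the 50 mm flange: a square aluminium plate 80 mm wide and 10 mm high, with one round open pocket (dark floor) 66 mm in diameter in its middle, 6 mm deep, its floor 4 mm above the bench. Origin: centre of the plate's underside, on the pocket's axis, at bench level, z up; x and y along its sides.
- nest_largest: The largest of the four solder nests, fixed to the bench, for the shell with the 63 mm flange: a square aluminium plate 93 mm wide and 10 mm high, with one round open pocket (dark floor) 79 mm in diameter in its middle, 6 mm deep, its floor 4 mm above the bench. Origin: centre of the plate's underside, on the pocket's axis, at bench level, z up; x and y along its sides.
- square_small: One of two square connectors, loose, to be left alone: black plastic block 30 by 30 mm, 38 mm tall, grey top with four brass pins. Origin: centre of its underside, z up.
- square_large: One of two square connectors, loose, to be left alone: black plastic block 46 by 46 mm, 38 mm tall, grey top with four brass pins. Origin: centre of its underside, z up.
Mind the look-alikes: they are no part of the job. What is shaped like the shell_small but blue is not meant.

How it is judged (in metres and radians):
On the way, in this order (a step that is already met when the one before it is completed fails the run):
1. the largest shell stands in its nest, released (horizontal distance between shell_largest and nest_largest below 0.012 m and z of shell_largest in the frame of nest_largest between 0.001 and 0.0075 m and angle between shell_largest's own z axis and vertical below 0.1 rad and linear speed of shell_largest below 0.02 m/s and contact force between the fingers and shell_largest below 0.1 N), for 0.2 s.
2. the second largest shell stands in its nest, released (horizontal distance between shell_large and nest_large below 0.012 m and z of shell_large in the frame of nest_large between 0.001 and 0.0075 m and angle between shell_large's own z axis and vertical below 0.1 rad and linear speed of shell_large below 0.02 m/s and contact force between the fingers and shell_large below 0.1 N), for 0.2 s.
3. the second smallest shell stands in its nest, released (horizontal distance between shell_medium and nest_medium below 0.012 m and z of shell_medium in the frame of nest_medium between 0.001 and 0.0075 m and angle between shell_medium's own z axis and vertical below 0.1 rad and linear speed of shell_medium below 0.02 m/s and contact force between the fingers and shell_medium below 0.1 N), for 0.2 s.
4. the smallest shell stands in its nest, released (horizontal distance between shell_small and nest_small below 0.012 m and z of shell_small in the frame of nest_small between 0.001 and 0.0075 m and angle between shell_small's own z axis and vertical below 0.1 rad and linear speed of shell_small below 0.02 m/s and contact force between the fingers and shell_small below 0.1 N), for 0.2 s.
At the end, for the whole second after the job is handed in: Every round shell stands upright (within 0.1 rad) on the pocket floor of the nest of its own size, its axis within 12 mm of the nest's and its underside 1 to 7.5 mm above the bench, released and at rest; they were loaded from the biggest to the smallest; the square connectors are at rest (all of step 1 and all of step 2 and all of step 3 and all of step 4 and linear speed of each of square_small, square_large below 0.02 m/s); the robot touches nothing.
It fails at once if a round shell is let go more than 30 mm above the bench ((height (world z) of shell_small above 0.03 m and contact force between the fingers and shell_small below 0.02 N) or (height (world z) of shell_medium above 0.03 m and contact force between the fingers and shell_medium below 0.02 N) or (height (world z) of shell_large above 0.03 m and contact force between the fingers and shell_large below 0.02 N) or (height (world z) of shell_largest above 0.03 m and contact force between the fingers and shell_largest below 0.02 N)).
It fails at once if a square connector is shifted more than 15 mm or tipped (distance of any of square_small, square_large from where it was at the start of the episode above 0.015 m or angle between any of square_small, square_large's own z axis and vertical above 0.3 rad).
It also fails if it takes over 118 s, if anything falls off the work surface, if the arm or the gripper's body presses on something with over 40 N, if the wrist force passes 120 N, or if a joint passes its speed limit or range.

ROBOT

A 6-joint arm with a two-finger parallel gripper is mounted at the origin on the work surface. World frame = base frame: x ahead of the robot, y to its left, z up, the work surface at z = 0. Lengths are in mm, angles in rad, forces in N, time in s.
With the tool pointing down it reaches from about 325 to 1000 mm from the base axis. Payload 5.1 kg.
Tool frame: the origin (TCP) lies midway between the tips of the shut fingers; the grasp point (between the pads) lies 19 mm behind it; x points along the fingers, z is the direction in which the jaws open and shut, and the axes are right-handed (so a half turn about x gives the same grasp; the last joint's range is limited). The gripper opens to 85 mm and grips with 20 to 120 N. Pads are 22 mm wide; open, the fingers measure 114 mm over their backs; the gripper's body (76 mm by 85 mm) begins 54 mm behind the grasp point. The pads swing forward as they close: fully open they stand 13 mm farther back than shut.
Start: joints at [-1.368, 0.124, 1.65, -0, 1.367, -0.083], TCP at [183.219, -623.631, 231.322] pointing down, gripper open.
Joint ranges: [-2.61, 2.61], [-1.02, 2.33], [0.03, 2.71], [-1.35, 4.49], [0.32, 2.68], [-2.91, 2.91]. Speed limits (rad/s): [2.57, 2.57, 3.14, 3.14, 3.14, 3.14].

INTERFACE

Orientations are given as a rotation vector (axis times angle).
In Python, from station import bot gives the robot as it stands.
- The arm moves only by the tool apply_moves, never from a script. Its argument "series" is a list of rows, each a list of 7 numbers: the gripper's target within -1 to 1 (fully open at 1, half-way at 0, shut at -1), then the shift along the tool's x, y, z each as a share of 0.25 m, from -1 to 1, then the turn, a rotation vector about the tool's x, y, z each as a share of 2 rad, from -1 to 1. A call has 1 to 20 rows; each row is the pose to reach, as a shift and turn from the pose commanded when the call began, along the tool's axes at that moment; what a row does not reach only later rows make up. A row lasts 1/12 s, in which the tool goes at most 41.7 mm and 7.16 degrees, less where a joint would pass 70% of its speed; a pose out of reach is approached as far as the arm can. A call with a number of a shift or a turn outside -1 to 1 is refused whole. A call with a gripper value outside its range is refused whole. The fingers move at their own pace and stop on an object; the grip force is fixed at half the most. Time passes only in rows, so rows that repeat a pose let the fingers close. It gives the time, the measured TCP pose, the force and the opening at its end, in the units of the state.
- bot.state(): the state, without advancing time (a new reading comes with each control period).
- bot.read_camera(name): name is "scene" or "top" or "wrist"; returns a dict with "img" (480x640x3 uint8, red, green, blue), "fx", "fy", "cx", "cy" (pixels), "D" ([k1, k2, p1, p2, k3] as OpenCV has them; the pictures are not rectified), "R" (3x3) and "t" (3): a world point X has camera coordinates R X + t; the wrist camera has in their place "hand_eye" (4x4, takes a point from camera to tool coordinates, whose origin is the TCP and whose axes are the tool frame's). Camera axes: x right, y down, z forward; pixel columns grow to the right and rows downward; lengths in mm; the calibration is good to about 2 mm. A picture is of the moment at which its call begins: read the wrist's pose just before it. There is no depth.
- bot.sign_off(): hands the job in, once; it reports no verdict.
The state is a dict: "time": time; "joints": joint angles; "joint_velocities": joint speeds; "joint_torque": joint torques, N m; "tool_pos": TCP position; "tool_rot": TCP orientation; "contact_force": force on the tool from outside, world axes, zero at the start; "wrist_torque": the same for the moment, N m; "opening": finger opening in mm.
Only numpy, scipy, OpenCV 4.12 (cv2) and the standard library are available. Lean on these libraries where they do the work, as an engineer would, in place of code of your own. Each camera call takes 0.05 s, during which the arm holds its last target.

## Working session

There is one attempt and no reset: what is moved stays moved. The work goes in short steps, Python scripts to look and compute and a tool call to move; the robot and the scene stay as the last step left them, time stands still between calls to the robot, and variables do not carry over. Pictures are saved under pics/ and viewed, and the job is handed in when it is done.

Besides the shell and the picture viewer there is one more tool, called after "Call:" by a JSON object that holds its "method" and its "body", one argument or row to a line. apply_moves: Moves the arm, as the interface text tells. Shift numbers are shares of 0.25 m and turn numbers shares of 2 rad, none past 1 either way. Its arguments: {"type":"object","properties":{"series":{"type":"array"}},"required":["series"]}

```bash
mkdir -p pics; ls; python3 - <<'E'
from station import bot
import cv2,numpy as np
print(bot.state())
for n in ["top","scene"]:
    c=bot.read_camera(n)
    cv2.imwrite(f"pics/{n}0.png",c["img"][:,:,::-1])
    print(n,{k:(np.round(v,4).tolist() if k!='img' else 0) for k,v in c.items()})
E
```

```text
pics
{'time': 0.0, 'joints': array([-1.36761139e+00,  1.24510315e-01,  1.65168556e+00, -2.21526269e-05,
        1.36747502e+00, -8.26064510e-02]), 'joint_velocities': array([-6.99059360e-04, -3.37275371e-04,  7.50425578e-04, -9.00888373e-05,
        7.26250242e-04, -4.52560445e-05]), 'joint_torque': array([-1.12807167e-03, -4.23618615e+01, -3.65448511e+01, -3.29853776e-05,
        7.07778512e-03, -1.90283833e-05]), 'tool_pos': array([ 183.08483372, -623.04717003,  230.04280082]), 'tool_rot': array([ 0.99749502,  1.3325624 , -0.9952301 ]), 'contact_force': array([ 0.56827996, -0.21172891,  0.06918063]), 'wrist_torque': array([-0.01278756,  0.09277829,  0.02129566]), 'opening': 84.98395825752212}
top {'img': 0, 'fx': 458.0843, 'fy': 458.0843, 'cx': 321.6526, 'cy': 239.4012, 'D': [-0.1001, 0.0, 0.0, 0.0, 0.0], 'R': [[0.0016, -0.9999, 0.017], [-0.9961, -0.0032, -0.0887], [0.0887, -0.0168, -0.9959]], 't': [-6.4396, 521.8814, 1018.0874]}
scene {'img': 0, 'fx': 485.6384, 'fy': 485.6384, 'cx': 318.1473, 'cy': 243.0943, 'D': [-0.0397, 0.0, 0.0, 0.0, 0.0], 'R': [[-0.3949, 0.9184, -0.0238], [0.535, 0.2088, -0.8186], [-0.7469, -0.336, -0.5738]], 't': [219.1049, -219.2823, 1368.5075]}
```

View pics/top0.png

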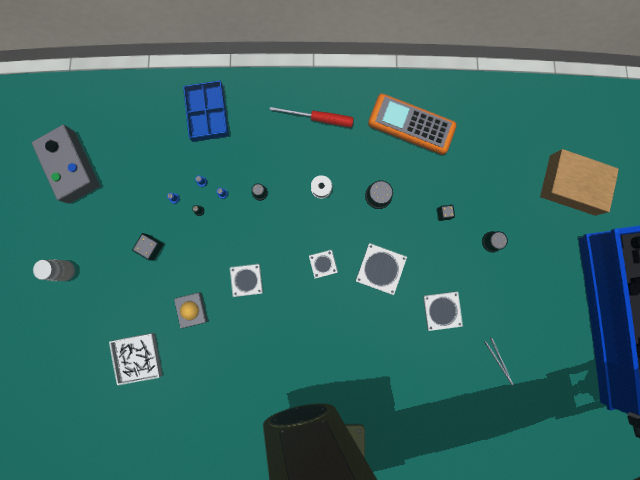

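View pics/scene0.png

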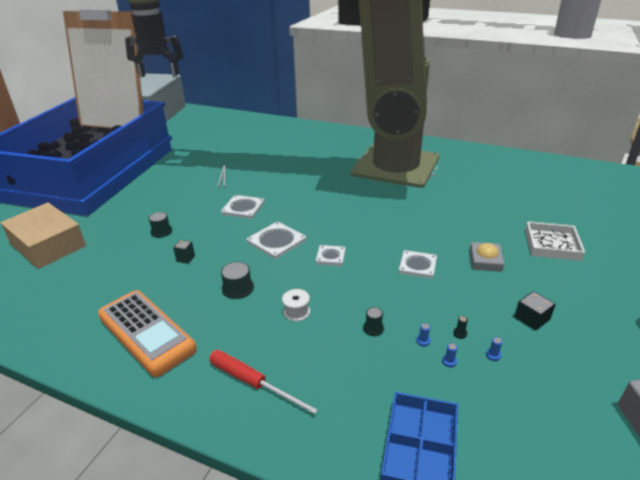

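Top view: shells are at largest (380,194), large (495,241), medium (259,191) and small black (198,210). The blue look-alikes are at (173,198), (201,181) and (222,193), and the small shell is the only black one of that group. Nests are at largest (381,268), large (443,311), medium (246,280) and small (323,264). Squares are at (147,246) and (447,212).

```bash
cat > h.py <<'E'
import numpy as np, cv2
from station import bot
def und(c,p):
    K=np.array([[c['fx'],0,c['cx']],[0,c['fy'],c['cy']],[0,0,1.]])
    return cv2.undistortPoints(np.array(p,float).reshape(-1,1,2),K,np.array(c['D'],float)).reshape(-1,2)
def campose(c,st=None):
    if 'hand_eye' in c:
        H=np.array(c['hand_eye']);Rt=cv2.Rodrigues(np.array(st['tool_rot'],float))[0]
        return Rt@H[:3,:3], Rt@H[:3,3]+st['tool_pos']
    R=np.array(c['R']);return R.T,-R.T@np.array(c['t'])
def onplane(c,p,z,st=None):
    R,o=campose(c,st);u=und(c,p);d=np.c_[u,np.ones(len(u))]@R.T
    return o+d*((z-o[2])/d[:,2])[:,None]
def proj(c,X,st=None):
    R,o=campose(c,st);K=np.array([[c['fx'],0,c['cx']],[0,c['fy'],c['cy']],[0,0,1.]])
    Rc=R.T;t=-Rc@o
    return cv2.projectPoints(np.array(X,float).reshape(-1,1,3),cv2.Rodrigues(Rc)[0],t,K,np.array(c['D'],float))[0].reshape(-1,2)
E
python3 - <<'E'
from h import *
a=cv2.imread('pics/top0.png')
s=a[165:345,130:530]
cv2.imwrite('pics/topcrop.png',cv2.resize(s,None,fx=2,fy=2,interpolation=cv2.INTER_CUBIC))
cv2.imwrite('pics/topsm.png',cv2.resize(a[165:265,130:280],None,fx=5,fy=5,interpolation=cv2.INTER_CUBIC))
E
```

```text
(no output)
```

View pics/topcrop.png

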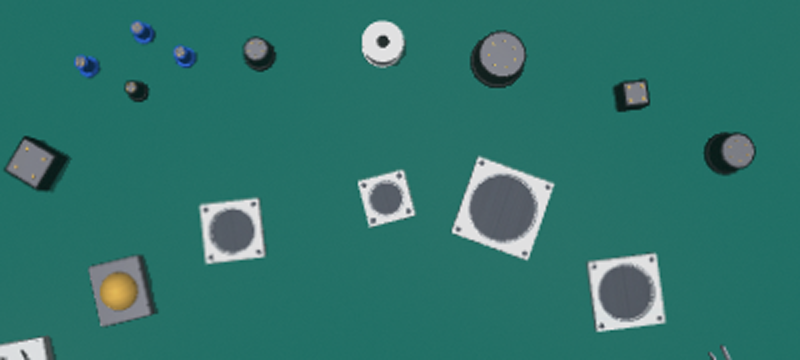

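View pics/topsm.png

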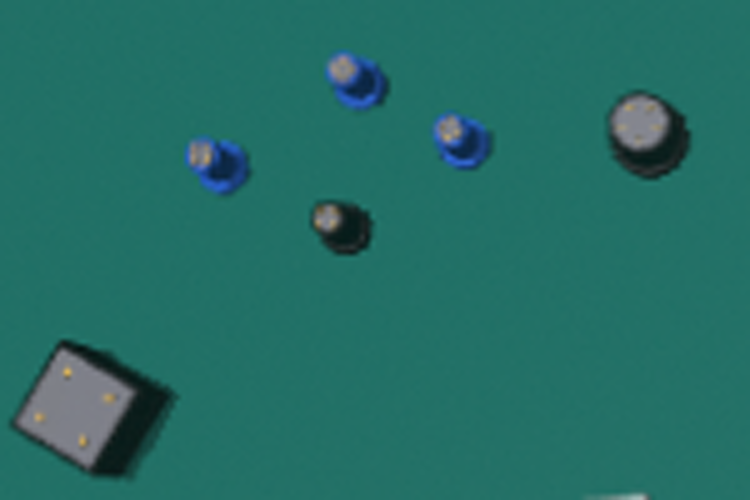

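The enlarged crop confirms it: the black 16 mm barrel is at crop (328,218), which is full-frame (195.6,208.6). The three same-shaped parts around it are blue, so they aren't meant. Next I'll measure all the parts.

```bash
python3 - <<'E'
from h import *
c=bot.read_camera('top');a=c['img'];hsv=cv2.cvtColor(a,cv2.COLOR_RGB2HSV)
def blob(mask,p,r):
    m=np.zeros(mask.shape,np.uint8);cv2.circle(m,p,r,255,-1);m&=mask
    cs,_=cv2.findContours(m,cv2.RETR_EXTERNAL,cv2.CHAIN_APPROX_NONE)
    return max(cs,key=cv2.contourArea)
grey=((hsv[...,1]<70)&(hsv[...,2]>75)&(hsv[...,2]<190)).astype(np.uint8)*255
grey=cv2.morphologyEx(grey,cv2.MORPH_CLOSE,np.ones((3,3)))
white=((hsv[...,1]<50)&(hsv[...,2]>150)).astype(np.uint8)*255
S={'largest':((380,192),26,45,55),'large':((498,240),22,42,42),'medium':((258,190),15,39,29),'small':((195,208),7,36,16)}
for k,(p,r,h,d) in S.items():
    ct=blob(grey,p,r);(ctr,rr)=cv2.minEnclosingCircle(ct)
    e=cv2.fitEllipse(ct) if len(ct)>5 else None
    m=cv2.moments(ct);cm=(m['m10']/m['m00'],m['m01']/m['m00'])
    X=onplane(c,[cm],h)[0];q=onplane(c,ct.reshape(-1,2),h);
    print('shell',k,np.round(cm,1),np.round(X,1),'diam',round(2*np.sqrt(cv2.contourArea(q[:,:2].astype(np.float32))/np.pi)+2.1,1),'want',d, e and np.round(e[0],1))
N={'largest':((381,268),36,93),'large':((443,311),30,80),'medium':((246,280),25,67),'small':((323,264),20,54)}
for k,(p,r,w) in N.items():
    ct=blob(white,p,r+8);q=onplane(c,ct.reshape(-1,2),10)[:,:2].astype(np.float32)
    rc=cv2.minAreaRect(q)
    print('nest',k,np.round(rc[0],1),np.round(rc[1],1),round(rc[2],1),'want',w)
Q={'sqS':((447,211),12),'sqL':((145,245),18)}
for k,(p,r) in Q.items():
    ct=blob(grey,p,r);q=onplane(c,ct.reshape(-1,2),38)[:,:2].astype(np.float32);rc=cv2.minAreaRect(q);print(k,np.round(rc[0],1),np.round(rc[1],1),round(rc[2],1))
print('blue',np.round(onplane(c,[(170.2,196),(198.6,179),(220,191)],36),0))
w=bot.read_camera('wrist');print(w['hand_eye'],w['fx'],w['cx'],w['cy']);cv2.imwrite('pics/w0.png',w['img'][:,:,::-1])
R=cv2.Rodrigues(bot.state()['tool_rot'])[0];print(np.round(R,3))
E
```

```text
shell largest [380.6 191.7] [ 628.6 -137.8   45. ] diam 50.9 want 55 [380.6 191.7]
shell large [498.6 240.1] [ 520.  -408.7   42. ] diam 38.0 want 42 [498.6 240.1]
shell medium [257.4 189. ] [634.6 140.6  39. ] diam 26.0 want 29 [257.4 189. ]
shell small [194.9 207.9] [591.5 282.5  36. ] diam 11.2 want 16 [194.9 207.9]
nest largest [ 455.8 -142.3] [93.6 93.2] 70.1 want 93
nest large [ 359.1 -285.2] [80.7 81.2] 6.9 want 80
nest medium [429.3 168.6] [67.4 68. ] 7.3 want 67
nest small [467.   -8.2] [54.4 54. ] 14.2 want 54
sqS [ 586.6 -292.2] [23.1 25.6] 0.5
sqL [504.3 395. ] [41.7 41.2] 60.4
blue [[619. 340.  36.]
 [658. 276.  36.]
 [630. 226.  36.]]
[[-3.25767324e-04 -3.14213608e-01  9.49352254e-01 -1.42357200e+02]
 [ 2.01729547e-03 -9.49350579e-01 -3.14212361e-01  8.15578269e+01]
 [ 9.99997912e-01  1.81276388e-03  9.43129087e-04  4.27911614e-01]
 [ 0.00000000e+00  0.00000000e+00  0.00000000e+00  1.00000000e+00]] 350.5923117195588 313.53304306875384 234.93034863547763
[[-0.     0.959  0.282]
 [ 0.001  0.282 -0.959]
 [-1.     0.    -0.001]]
```

View pics/w0.png

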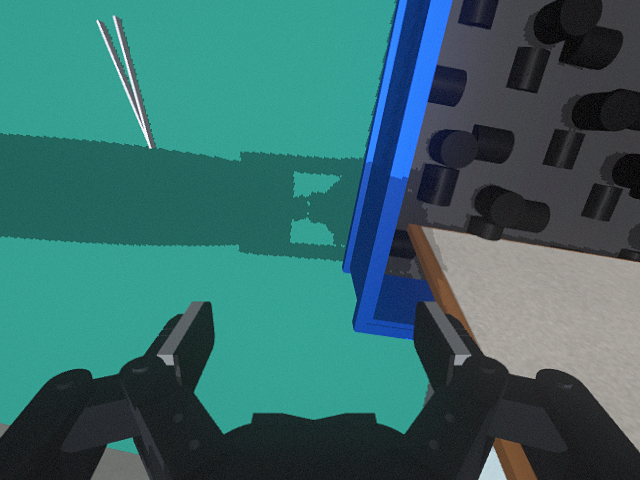

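Plate sizes match within 1 mm, and every shell sits at a plausible reach. Heading above the largest shell at (629,-138).

Call:
{"method": "apply_moves", "body": {
  "series": [
    [1,0,0.75,-0.45,0,0,0],
    [1,0,0.75,-0.45,0,0,0],
    [1,0,0.75,-0.45,0,0,0],
    [1,0,0.75,-0.45,0,0,0],
    [1,0,0.75,-0.45,0,0,0],
    [1,0,0.75,-0.45,0,0,0],
    [1,0,0.75,-0.45,0,0,0]
  ]
}}

```text
time: 0.78
tool_pos: [333.2, -460.7, 231.3]
tool_rot: [0.993, 1.333, -0.993]
contact_force: [-0.5, 0.0, -0.9]
opening: 85.1
```

Call:
{"method": "apply_moves", "body": {
  "series": [
    [1,0,0.75,-0.45,0,0,0],
    [1,0,0.75,-0.45,0,0,0],
    [1,0,0.75,-0.45,0,0,0],
    [1,0,0.75,-0.45,0,0,0],
    [1,0,0.75,-0.45,0,0,0],
    [1,0,0.75,-0.45,0,0,0],
    [1,0,0.75,-0.45,0,0,0]
  ]
}}

```text
time: 1.37
tool_pos: [480.7, -301.2, 231.2]
tool_rot: [0.994, 1.332, -0.994]
contact_force: [-0.0, -0.2, 0.1]
opening: 85.4
```

```bash
cat >> h.py <<'E'
def plan(X,Y,Z):
    st=bot.state();R=cv2.Rodrigues(np.array(st['tool_rot']))[0]
    d=R.T@(np.array([X,Y,Z])-st['tool_pos']);print('t',st['time'],'pos',np.round(st['tool_pos'],1),'F',np.round(st['contact_force'],1),'op',round(st['opening'],1),'shares',np.round(d/250,3),'mm',round(np.linalg.norm(d),1))
E
python3 -c "
from h import *
plan(628.6,-137.8,140)"
```

```text
t 1.3667 pos [ 480.7 -301.2  231.2] F [-0.  -0.2  0.1] op 85.4 shares [ 0.364  0.753 -0.458] mm 238.5
```

Call:
{"method": "apply_moves", "body": {
  "series": [
    [1,0.36,0.75,-0.46,0,0,0],
    [1,0.36,0.75,-0.46,0,0,0],
    [1,0.36,0.75,-0.46,0,0,0],
    [1,0.36,0.75,-0.46,0,0,0],
    [1,0.36,0.75,-0.46,0,0,0],
    [1,0.36,0.75,-0.46,0,0,0],
    [1,0.36,0.75,-0.46,0,0,0],
    [1,0.36,0.75,-0.46,0,0,0]
  ]
}}

```text
time: 2.03
tool_pos: [626.5, -140.0, 139.7]
tool_rot: [0.995, 1.333, -0.998]
contact_force: [-1.2, -0.9, 0.8]
opening: 85.7
```

```bash
python3 - <<'E'
from h import *
plan(628.6,-137.8,10)
st=bot.state();w=bot.read_camera('wrist');a=np.ascontiguousarray(w['img'][:,:,::-1])
print(proj(w,[(628.6,-137.8,45)],st))
for k in np.linspace(0,6.28,60):
    p=proj(w,[(628.6+27.5*np.cos(k),-137.8+27.5*np.sin(k),45)],st)[0]
    cv2.circle(a,tuple(int(v) for v in p),1,(0,0,255),-1)
cv2.imwrite('pics/w1.png',a)
E
```

```text
t 2.0333 pos [ 626.5 -140.   139.7] F [-1.2 -0.9  0.8] op 85.7 shares [ 0.519  0.012 -0.006] mm 129.7
[[310.56160527 235.25167292]]
```

View pics/w1.png

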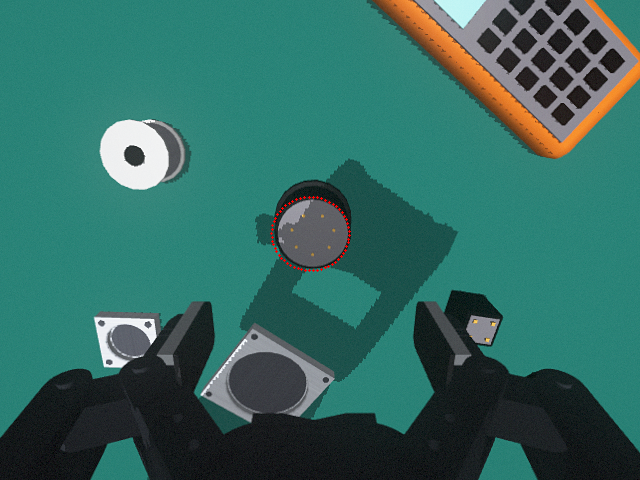

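The wrist view agrees with the prediction: the face centre is at about (313,235), predicted (311,235), and the rim overlaps. Descending.

Call:
{"method": "apply_moves", "body": {
  "series": [
    [1,0.1,0.01,0,0,0,0],
    [1,0.2,0.01,0,0,0,0],
    [1,0.3,0.01,0,0,0,0],
    [1,0.38,0.01,0,0,0,0],
    [1,0.44,0.01,0,0,0,0],
    [1,0.48,0.01,0,0,0,0],
    [1,0.5,0.01,0,0,0,0],
    [1,0.51,0.01,0,0,0,0],
    [1,0.51,0.01,0,0,0,0]
  ]
}}

```text
time: 2.83
tool_pos: [629.8, -138.7, 14.4]
tool_rot: [0.997, 1.33, -0.996]
contact_force: [-0.4, -0.3, 0.4]
opening: 85.6
```

```bash
python3 - <<'E'
from h import *
plan(628.6,-137.8,10)
w=bot.read_camera('wrist');cv2.imwrite('pics/w2.png',w['img'][:,:,::-1])
E
```

```text
t 2.8333 pos [ 629.8 -138.7   14.4] F [-0.4 -0.3  0.4] op 85.6 shares [ 0.018 -0.004 -0.005] mm 4.7
```

View pics/w2.png

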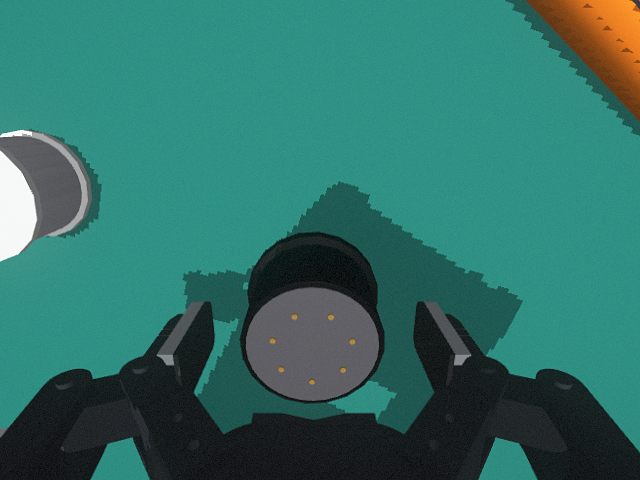

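The shell at (312,340) is centred between the jaws. Lowering 3 mm and closing.

Call:
{"method": "apply_moves", "body": {
  "series": [
    [1,0.012,0,0,0,0,0],
    [1,0.012,0,0,0,0,0],
    [-1,0.012,0,0,0,0,0],
    [-1,0.012,0,0,0,0,0],
    [-1,0.012,0,0,0,0,0],
    [-1,0.012,0,0,0,0,0],
    [-1,0.012,0,0,0,0,0],
    [-1,0.012,0,0,0,0,0],
    [-1,0.012,0,0,0,0,0],
    [-1,0.012,0,0,0,0,0]
  ]
}}

```text
time: 3.72
tool_pos: [630.0, -138.3, 11.5]
tool_rot: [0.996, 1.33, -0.995]
contact_force: [0.6, -0.1, 4.2]
opening: 53.1
```

```bash
python3 - <<'E'
from h import *
plan(628.6,-137.8,10)
w=bot.read_camera('wrist');cv2.imwrite('pics/w3.png',w['img'][:,:,::-1])
E
```

```text
t 3.7167 pos [ 630.  -138.3   11.5] F [ 0.6 -0.1  4.2] op 53.1 shares [ 0.006 -0.005 -0.003] mm 2.1
```

View pics/w3.png

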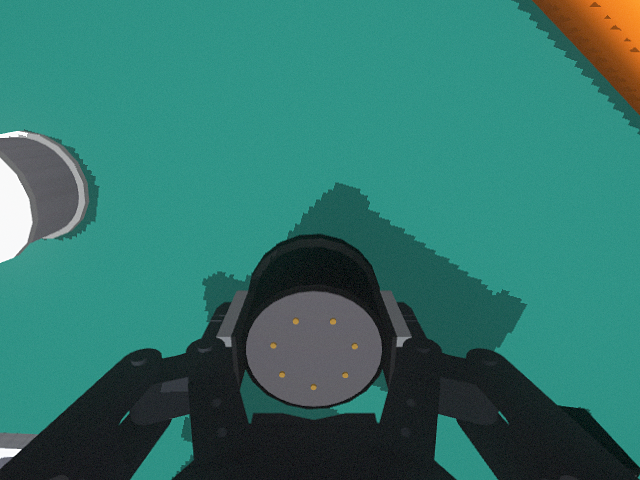

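Gripped at 53 mm, with the shell seated between both pads. Lifting.

Call:
{"method": "apply_moves", "body": {
  "series": [
    [-1,-0.01,0,0,0,0,0],
    [-1,-0.03,0,0,0,0,0],
    [-1,-0.06,0,0,0,0,0],
    [-1,-0.1,0,0,0,0,0],
    [-1,-0.14,0,0,0,0,0],
    [-1,-0.18,0,0,0,0,0],
    [-1,-0.21,0,0,0,0,0],
    [-1,-0.23,0,0,0,0,0],
    [-1,-0.24,0,0,0,0,0],
    [-1,-0.24,0,0,0,0,0],
    [-1,-0.24,0,0,0,0,0]
  ]
}}

```text
time: 4.68
tool_pos: [629.2, -138.1, 70.6]
tool_rot: [0.996, 1.331, -0.996]
contact_force: [0.7, 1.0, -0.9]
opening: 53.3
```

```bash
python3 - <<'E'
from h import *
plan(457,-142.5,71)
w=bot.read_camera('wrist');cv2.imwrite('pics/w4.png',w['img'][:,:,::-1])
E
```

```text
t 4.6833 pos [ 629.2 -138.1   70.6] F [ 0.7  1.  -0.9] op 53.3 shares [-0.001 -0.666 -0.177] mm 172.3
```

View pics/w4.png

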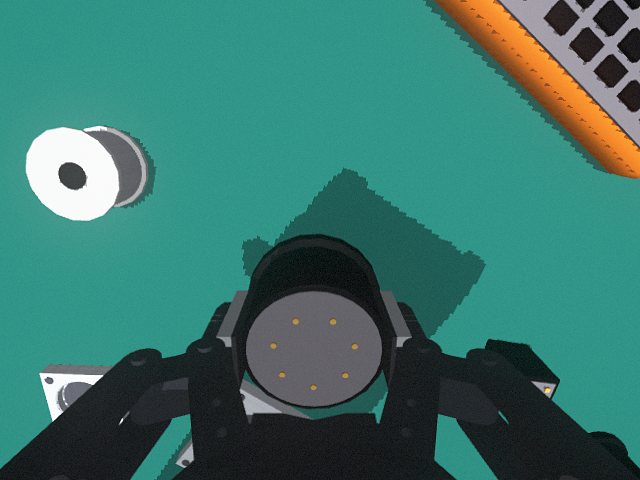

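The shell is held with no slip. Carrying it to the largest nest.

Call:
{"method": "apply_moves", "body": {
  "series": [
    [-1,0,-0.04,-0.01,0,0,0],
    [-1,0,-0.12,-0.03,0,0,0],
    [-1,0,-0.22,-0.058,0,0,0],
    [-1,0,-0.32,-0.085,0,0,0],
    [-1,0,-0.42,-0.11,0,0,0],
    [-1,0,-0.52,-0.138,0,0,0],
    [-1,0,-0.6,-0.16,0,0,0],
    [-1,0,-0.65,-0.173,0,0,0],
    [-1,0,-0.666,-0.177,0,0,0],
    [-1,0,-0.666,-0.177,0,0,0],
    [-1,0,-0.666,-0.177,0,0,0]
  ]
}}

```text
time: 5.65
tool_pos: [457.4, -142.7, 70.9]
tool_rot: [0.996, 1.33, -0.996]
contact_force: [-0.1, 0.1, -0.7]
opening: 52.9
```

```bash
python3 - <<'E'
from h import *
plan(457,-142.5,15.5)
c=bot.read_camera('top');cv2.imwrite('pics/t5.png',cv2.resize(c['img'][200:360,280:500,::-1],None,fx=3,fy=3))
c=bot.read_camera('scene');cv2.imwrite('pics/s5.png',cv2.resize(c['img'][130:330,180:420,::-1],None,fx=3,fy=3))
E
```

```text
t 5.65 pos [ 457.4 -142.7   70.9] F [-0.1  0.1 -0.7] op 52.9 shares [ 0.222 -0.002 -0.001] mm 55.4
```

View pics/s5.png

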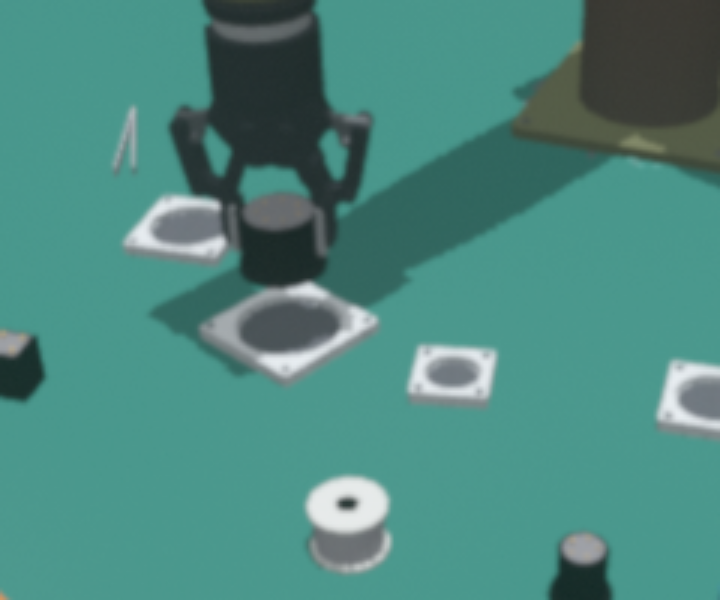

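Call:
{"method": "apply_moves", "body": {
  "series": [
    [-1,0.02,0,0,0,0,0],
    [-1,0.06,0,0,0,0,0],
    [-1,0.1,0,0,0,0,0],
    [-1,0.14,0,0,0,0,0],
    [-1,0.17,0,0,0,0,0],
    [-1,0.19,0,0,0,0,0],
    [-1,0.2,0,0,0,0,0],
    [-1,0.208,0,0,0,0,0],
    [-1,0.212,0,0,0,0,0],
    [-1,0.216,0,0,0,0,0],
    [-1,0.216,0,0,0,0,0],
    [-1,0.216,0,0,0,0,0]
  ]
}}

```text
time: 6.75
tool_pos: [457.5, -142.8, 17.2]
tool_rot: [0.996, 1.33, -0.996]
contact_force: [0.6, -0.1, -0.6]
opening: 53.1
```

```bash
python3 - <<'E'
from h import *
plan(457,-142.5,15.5)
c=bot.read_camera('wrist');cv2.imwrite('pics/w6.png',c['img'][:,:,::-1])
E
```

```text
t 6.75 pos [ 457.5 -142.8   17.2] F [ 0.6 -0.1 -0.6] op 53.1 shares [ 0.007 -0.002 -0.002] mm 1.8
```

View pics/w6.png

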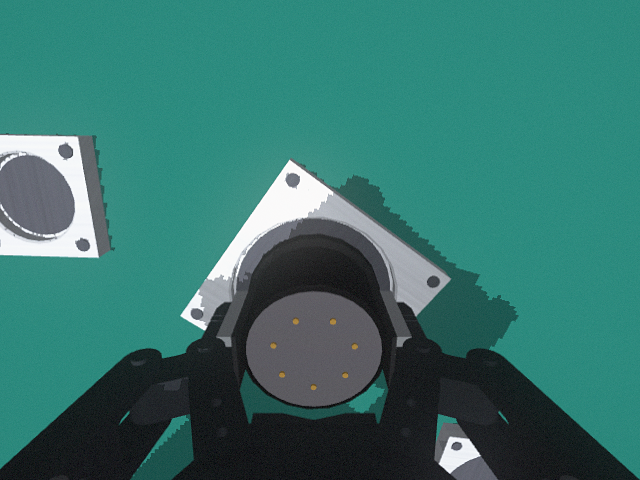

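The flange sits centred in the pocket, with even gaps left and right. Lowering the last ~2 mm.

Call:
{"method": "apply_moves", "body": {
  "series": [
    [-1,0.003,0,0,0,0,0],
    [-1,0.006,0,0,0,0,0],
    [-1,0.008,0,0,0,0,0],
    [-1,0.008,0,0,0,0,0],
    [-1,0.008,0,0,0,0,0]
  ]
}}

```text
time: 7.22
tool_pos: [457.5, -142.7, 15.5]
tool_rot: [0.996, 1.331, -0.996]
contact_force: [-2.3, 1.6, 5.7]
opening: 53.1
```

Contact of 5.7 N confirms it's on the floor. Releasing and rising.

Call:
{"method": "apply_moves", "body": {
  "series": [
    [0.6,0,0,0,0,0,0],
    [1,0,0,0,0,0,0],
    [1,0,0,0,0,0,0],
    [1,0,0,0,0,0,0],
    [1,0,0,0,0,0,0],
    [1,0,0,0,0,0,0],
    [1,-0.02,0,0,0,0,0],
    [1,-0.1,0,0,0,0,0],
    [1,-0.2,0,0,0,0,0],
    [1,-0.3,0,0,0,0,0],
    [1,-0.4,0,0,0,0,0],
    [1,-0.5,0,0,0,0,0],
    [1,-0.5,0,0,0,0,0],
    [1,-0.5,0,0,0,0,0]
  ]
}}

```text
time: 8.38
tool_pos: [458.5, -143.2, 142.2]
tool_rot: [0.996, 1.326, -0.995]
contact_force: [-0.7, -0.4, -0.5]
opening: 85.7
```

```bash
cat >> h.py <<'E'
def facechk(c,p,r,zt,d,st=None):
    hsv=cv2.cvtColor(c['img'],cv2.COLOR_RGB2HSV)
    g=((hsv[...,1]<70)&(hsv[...,2]>75)&(hsv[...,2]<190)).astype(np.uint8)*255
    g=cv2.morphologyEx(g,cv2.MORPH_CLOSE,np.ones((3,3)))
    m=np.zeros(g.shape,np.uint8);cv2.circle(m,p,r,255,-1);m&=g
    ct=max(cv2.findContours(m,cv2.RETR_EXTERNAL,cv2.CHAIN_APPROX_NONE)[0],key=cv2.contourArea)
    q=onplane(c,ct.reshape(-1,2),zt,st)[:,:2].astype(np.float32)
    (x,y),rr=cv2.minEnclosingCircle(q);return np.round([x,y],1),round(2*rr,1)
E
python3 - <<'E'
from h import *
plan(520,-408.7,130)
st=bot.state();c=bot.read_camera('wrist');cv2.imwrite('pics/w7.png',c['img'][:,:,::-1])
E
```

```text
t 8.3833 pos [ 458.5 -143.2  142.2] F [-0.7 -0.4 -0.5] op 85.7 shares [ 0.052 -0.064  1.088] mm 272.8
```

View pics/w7.png

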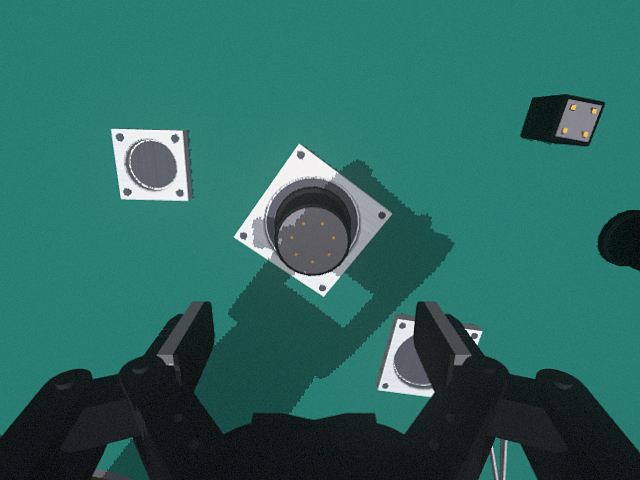

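The largest shell stands centred in its nest at (313,235). Moving on to the large shell.

Call:
{"method": "apply_moves", "body": {
  "series": [
    [1,0,-0.03,0.5,0,0,0],
    [1,0,-0.03,0.5,0,0,0],
    [1,0,-0.03,0.5,0,0,0],
    [1,0,-0.06,0.9,0,0,0],
    [1,0,-0.06,0.9,0,0,0],
    [1,0,-0.06,0.9,0,0,0],
    [1,0,-0.06,0.9,0,0,0],
    [1,0,-0.06,0.9,0,0,0]
  ]
}}

```text
time: 9.1
tool_pos: [505.2, -362.6, 137.4]
tool_rot: [0.998, 1.335, -0.997]
contact_force: [0.0, 0.0, 0.0]
opening: 85.1
```

```bash
python3 - <<'E'
from h import *
plan(520,-408.7,120)
E
```

```text
t 9.1 pos [ 505.2 -362.6  137.4] F [0. 0. 0.] op 85.1 shares [0.069 0.005 0.194] mm 51.4
```

Call:
{"method": "apply_moves", "body": {
  "series": [
    [1,0.02,0.003,0.1,0,0,0],
    [1,0.06,0.005,0.19,0,0,0],
    [1,0.06,0.005,0.194,0,0,0],
    [1,0.06,0.005,0.194,0,0,0],
    [1,0.06,0.005,0.194,0,0,0],
    [1,0.06,0.005,0.194,0,0,0]
  ]
}}

```text
time: 9.6
tool_pos: [521.0, -407.3, 124.8]
tool_rot: [0.996, 1.332, -0.995]
contact_force: [-0.2, 0.4, -0.5]
opening: 85.5
```

```bash
cat >> h.py <<'E'
def wview(name,X,Y,Z,r):
    st=bot.state();w=bot.read_camera('wrist');a=np.ascontiguousarray(w['img'][:,:,::-1])
    print('pred',proj(w,[(X,Y,Z)],st))
    for k in np.linspace(0,6.28,50):
        p=proj(w,[(X+r*np.cos(k),Y+r*np.sin(k),Z)],st)[0];cv2.circle(a,tuple(int(v) for v in p),1,(0,0,255),-1)
    cv2.imwrite(name,a);return w,st
E
python3 - <<'E'
from h import *
plan(520,-408.7,11.5)
w,st=wview('pics/w8.png',520,-408.7,42,21)
E
```

```text
t 9.6 pos [ 521.  -407.3  124.8] F [-0.2  0.4 -0.5] op 85.5 shares [ 0.453 -0.005  0.004] mm 113.3
pred [[314.12978498 246.51298136]]
```

View pics/w8.png

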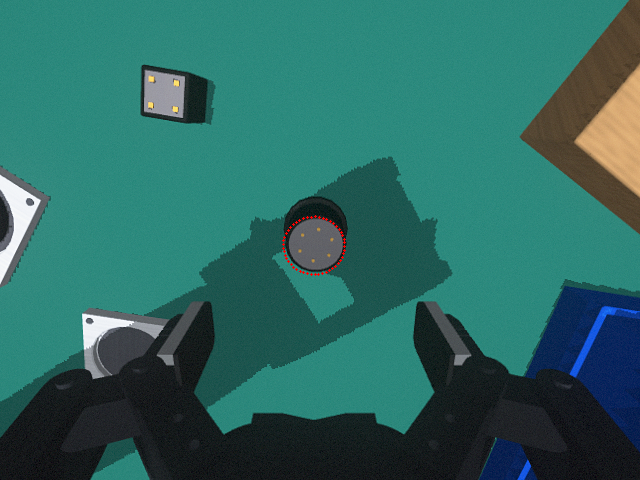

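The prediction (314,246) lands on the shell. The block and bin are well clear, so I'll descend and grip.

Call:
{"method": "apply_moves", "body": {
  "series": [
    [1,0.08,0,0.004,0,0,0],
    [1,0.18,0,0.004,0,0,0],
    [1,0.28,0,0.004,0,0,0],
    [1,0.36,0,0.004,0,0,0],
    [1,0.41,0,0.004,0,0,0],
    [1,0.435,0,0.004,0,0,0],
    [1,0.448,0,0.004,0,0,0],
    [1,0.45,0,0.004,0,0,0],
    [1,0.45,0,0.004,0,0,0],
    [1,0.45,0,0.004,0,0,0]
  ]
}}

```text
time: 10.48
tool_pos: [522.3, -410.6, 14.0]
tool_rot: [0.996, 1.328, -0.996]
contact_force: [0.5, 0.3, -0.6]
opening: 85.4
```

```bash
python3 - <<'E'
from h import *
plan(520,-408.7,11.5)
wview('pics/w9.png',520,-408.7,42,21)
E
```

```text
t 10.4833 pos [ 522.3 -410.6   14. ] F [ 0.5  0.3 -0.6] op 85.4 shares [ 0.01  -0.007 -0.01 ] mm 3.9
pred [[305.5257011  346.72024943]]
```

View pics/w9.png

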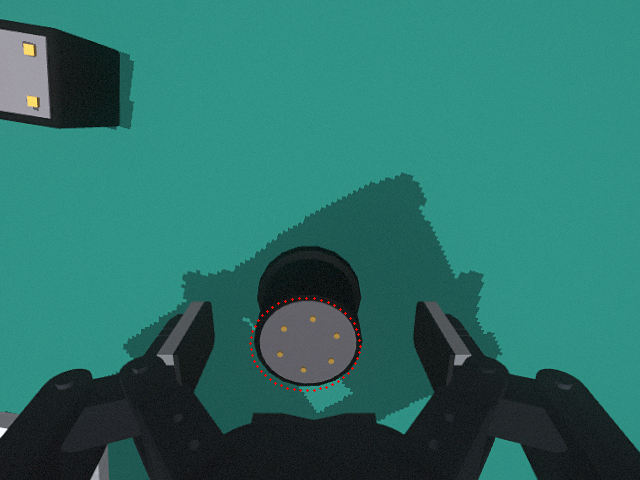

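The shell at (308,342) is about 2 mm left of jaw centre. Correcting, then closing.

Call:
{"method": "apply_moves", "body": {
  "series": [
    [1,0.006,-0.004,-0.008,0,0,0],
    [1,0.01,-0.004,-0.008,0,0,0],
    [1,0.01,-0.004,-0.008,0,0,0],
    [-1,0.01,-0.004,-0.008,0,0,0],
    [-1,0.01,-0.004,-0.008,0,0,0],
    [-1,0.01,-0.004,-0.008,0,0,0],
    [-1,0.01,-0.004,-0.008,0,0,0],
    [-1,0.01,-0.004,-0.008,0,0,0],
    [-1,0.01,-0.004,-0.008,0,0,0],
    [-1,0.01,-0.004,-0.008,0,0,0],
    [-1,0.01,-0.004,-0.008,0,0,0],
    [-1,0.01,-0.004,-0.008,0,0,0]
  ]
}}

```text
time: 11.53
tool_pos: [520.1, -408.4, 10.1]
tool_rot: [0.996, 1.33, -0.996]
contact_force: [0.0, -0.8, 2.8]
opening: 40.2
```

```bash
python3 - <<'E'
from h import *
plan(520,-408.7,11.5)
wview('pics/w10.png',520,-408.7,42,21)
E
```

```text
t 11.5333 pos [ 520.1 -408.4   10.1] F [ 0.  -0.8  2.8] op 40.2 shares [-0.005 -0.001  0.001] mm 1.4
pred [[312.4569257  349.86276573]]
```

View pics/w10.png

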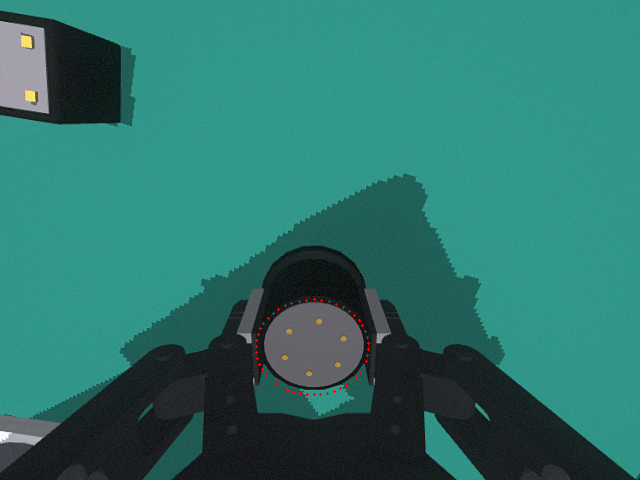

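Call:
{"method": "apply_moves", "body": {
  "series": [
    [-1,-0.01,0,0,0,0,0],
    [-1,-0.03,0,0,0,0,0],
    [-1,-0.06,0,0,0,0,0],
    [-1,-0.1,0,0,0,0,0],
    [-1,-0.14,0,0,0,0,0],
    [-1,-0.18,0,0,0,0,0],
    [-1,-0.21,0,0,0,0,0],
    [-1,-0.23,0,0,0,0,0],
    [-1,-0.24,0,0,0,0,0],
    [-1,-0.24,0,0,0,0,0],
    [-1,-0.24,0,0,0,0,0]
  ]
}}

```text
time: 12.5
tool_pos: [519.7, -408.1, 69.6]
tool_rot: [0.996, 1.331, -0.996]
contact_force: [-0.2, 0.0, -1.5]
opening: 40.1
```

```bash
python3 - <<'E'
from h import *
plan(357.7,-285.6,70)
E
```

```text
t 12.5 pos [ 519.7 -408.1   69.6] F [-0.2  0.  -1.5] op 40.1 shares [-0.001 -0.484 -0.653] mm 203.1
```

Call:
{"method": "apply_moves", "body": {
  "series": [
    [-1,0,-0.03,-0.04,0,0,0],
    [-1,0,-0.08,-0.108,0,0,0],
    [-1,0,-0.15,-0.202,0,0,0],
    [-1,0,-0.22,-0.297,0,0,0],
    [-1,0,-0.29,-0.391,0,0,0],
    [-1,0,-0.36,-0.486,0,0,0],
    [-1,0,-0.42,-0.567,0,0,0],
    [-1,0,-0.46,-0.621,0,0,0],
    [-1,0,-0.48,-0.648,0,0,0],
    [-1,0,-0.484,-0.653,0,0,0],
    [-1,0,-0.484,-0.653,0,0,0],
    [-1,0,-0.484,-0.653,0,0,0]
  ]
}}

```text
time: 13.5
tool_pos: [358.6, -286.5, 70.2]
tool_rot: [0.996, 1.33, -0.996]
contact_force: [0.0, -0.7, 0.1]
opening: 40.3
```

```bash
python3 - <<'E'
from h import *
plan(357.7,-285.6,14.1)
wview('pics/w11.png',359.1,-285.2,10,33)
E
```

```text
t 13.5 pos [ 358.6 -286.5   70.2] F [ 0.  -0.7  0.1] op 40.3 shares [ 0.224 -0.002 -0.004] mm 56.1
pred [[310.67987171 255.84526612]]
```

View pics/w11.png

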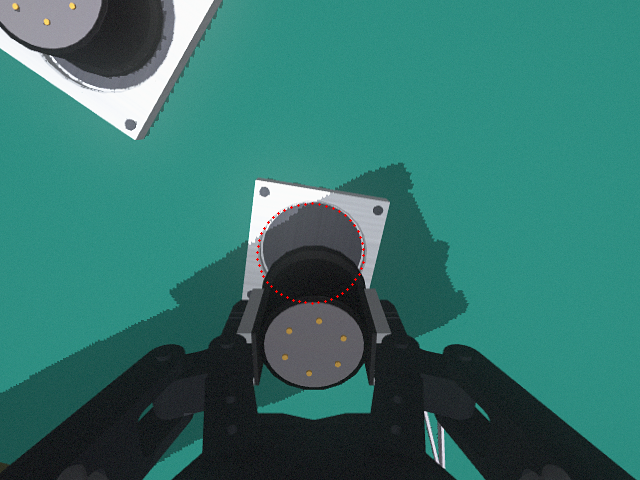

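The prediction matches the pocket rim at (311,255) to about 2 px. Lowering.

Call:
{"method": "apply_moves", "body": {
  "series": [
    [-1,0.02,0,-0.002,0,0,0],
    [-1,0.06,0,-0.002,0,0,0],
    [-1,0.1,0,-0.002,0,0,0],
    [-1,0.14,0,-0.002,0,0,0],
    [-1,0.17,0,-0.002,0,0,0],
    [-1,0.19,0,-0.002,0,0,0],
    [-1,0.2,0,-0.002,0,0,0],
    [-1,0.208,0,-0.002,0,0,0],
    [-1,0.214,0,-0.002,0,0,0],
    [-1,0.218,0,-0.002,0,0,0],
    [-1,0.22,0,-0.002,0,0,0],
    [-1,0.22,0,-0.002,0,0,0],
    [-1,0.22,0,-0.002,0,0,0]
  ]
}}

```text
time: 14.63
tool_pos: [357.8, -285.4, 15.1]
tool_rot: [0.996, 1.33, -0.996]
contact_force: [0.2, -0.0, -0.8]
opening: 40.3
```

```bash
python3 - <<'E'
from h import *
plan(357.7,-285.6,14.1)
wview('pics/w12.png',359.1,-285.2,10,33)
E
```

```text
t 14.6333 pos [ 357.8 -285.4   15.1] F [ 0.2 -0.  -0.8] op 40.3 shares [ 0.004 -0.001  0.001] mm 1.1
pred [[312.54214048 298.23676213]]
```

View pics/w12.png

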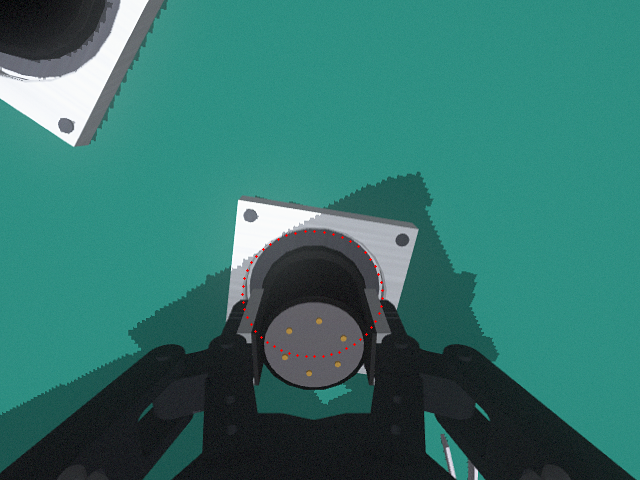

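The flange lies inside the pocket. Lowering the last ~1.3 mm to contact.

Call:
{"method": "apply_moves", "body": {
  "series": [
    [-1,0.003,0,0,0,0,0],
    [-1,0.005,0,0,0,0,0],
    [-1,0.006,0,0,0,0,0],
    [-1,0.006,0,0,0,0,0]
  ]
}}

```text
time: 15.02
tool_pos: [357.8, -285.4, 14.1]
tool_rot: [0.996, 1.331, -0.996]
contact_force: [-1.0, 1.5, 5.1]
opening: 40.4
```

Call:
{"method": "apply_moves", "body": {
  "series": [
    [0.4,0,0,0,0,0,0],
    [0.6,0,0,0,0,0,0],
    [0.8,0,0,0,0,0,0],
    [0.8,0,0,0,0,0,0],
    [0.8,0,0,0,0,0,0],
    [0.8,0,0,0,0,0,0],
    [0.8,-0.02,0,0,0,0,0],
    [0.8,-0.1,0,0,0,0,0],
    [0.8,-0.2,0,0,0,0,0],
    [0.8,-0.3,0,0,0,0,0],
    [0.8,-0.4,0,0,0,0,0],
    [0.8,-0.5,0,0,0,0,0],
    [0.8,-0.5,0,0,0,0,0],
    [0.8,-0.5,0,0,0,0,0]
  ]
}}

```text
time: 16.18
tool_pos: [358.6, -286.2, 140.7]
tool_rot: [0.995, 1.326, -0.996]
contact_force: [-1.0, 0.4, -0.6]
opening: 76.8
```

```bash
python3 - <<'E'
from h import *
plan(634.6,140.6,140)
wview('pics/w13.png',359.1,-285.2,10,33)
E
```

```text
t 16.1833 pos [ 358.6 -286.2  140.7] F [-1.   0.4 -0.6] op 76.8 shares [ 1.000e-03  1.541e+00 -1.327e+00] mm 508.2
pred [[311.0314854 224.1133945]]
```

View pics/w13.png

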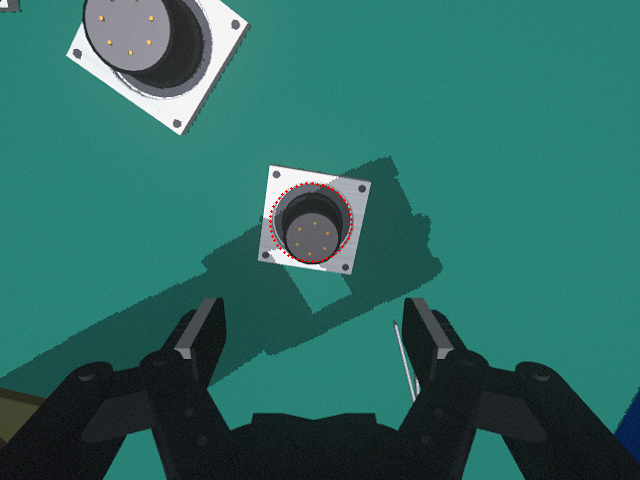

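The large shell is centred in its nest at (312,238). Moving to the medium shell.

Call:
{"method": "apply_moves", "body": {
  "series": [
    [0.8,0,0.77,-0.66,0,0,0],
    [0.8,0,0.77,-0.66,0,0,0],
    [0.8,0,0.77,-0.66,0,0,0],
    [0.8,0,0.77,-0.66,0,0,0],
    [0.8,0,0.77,-0.66,0,0,0],
    [0.8,0,0.77,-0.66,0,0,0],
    [0.8,0,0.77,-0.66,0,0,0]
  ]
}}

```text
time: 16.82
tool_pos: [497.1, -67.6, 136.7]
tool_rot: [0.993, 1.336, -0.991]
contact_force: [0.4, -0.3, -0.0]
opening: 76.9
```

Call:
{"method": "apply_moves", "body": {
  "series": [
    [0.6,0,0.77,-0.66,0,0,0],
    [0.6,0,0.77,-0.66,0,0,0],
    [0.6,0,0.77,-0.66,0,0,0],
    [0.6,0,0.77,-0.66,0,0,0],
    [0.6,0,0.77,-0.66,0,0,0],
    [0.6,0,0.77,-0.66,0,0,0],
    [0.6,0,0.77,-0.66,0,0,0],
    [0.6,0,0.77,-0.66,0,0,0],
    [0.6,0,0.77,-0.66,0,0,0]
  ]
}}

```text
time: 17.57
tool_pos: [632.8, 139.5, 136.2]
tool_rot: [0.994, 1.334, -0.999]
contact_force: [-0.3, 0.8, 0.1]
opening: 68.3
```

```bash
python3 - <<'E'
from h import *
plan(634.6,140.6,11.5)
wview('pics/w14.png',634.6,140.6,39,14.5)
E
```

```text
t 17.5667 pos [632.8 139.5 136.2] F [-0.3  0.8  0.1] op 68.3 shares [ 0.499  0.01  -0.002] mm 124.8
pred [[311.82426479 234.75882824]]
```

View pics/w14.png

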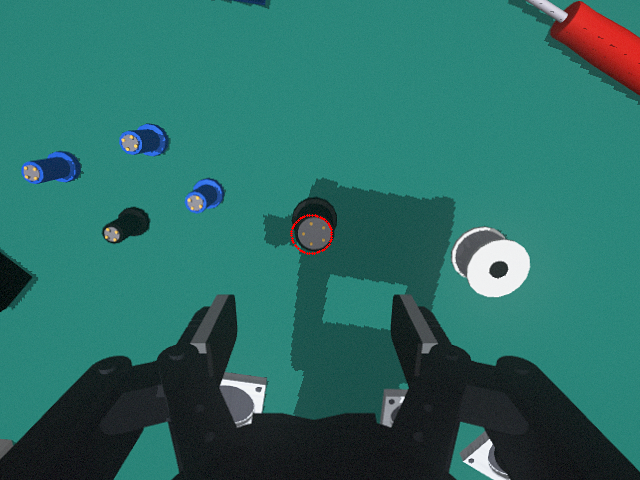

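The shell face is at (314,233) against a predicted (312,235), and it's clear of its neighbours. Descending.

Call:
{"method": "apply_moves", "body": {
  "series": [
    [0.6,0.1,0.008,0,0,0,0],
    [0.6,0.2,0.008,0,0,0,0],
    [0.6,0.3,0.008,0,0,0,0],
    [0.6,0.38,0.008,0,0,0,0],
    [0.6,0.44,0.008,0,0,0,0],
    [0.6,0.47,0.008,0,0,0,0],
    [0.6,0.485,0.008,0,0,0,0],
    [0.6,0.49,0.008,0,0,0,0],
    [0.6,0.49,0.008,0,0,0,0],
    [0.6,0.49,0.008,0,0,0,0],
    [0.6,0.49,0.008,0,0,0,0]
  ]
}}

```text
time: 18.53
tool_pos: [636.9, 140.7, 17.4]
tool_rot: [0.997, 1.329, -0.994]
contact_force: [-0.6, 0.4, -0.4]
opening: 68.6
```

```bash
python3 - <<'E'
from h import *
plan(634.6,140.6,11.5)
wview('pics/w15.png',634.6,140.6,39,14.5)
E
```

```text
t 18.5333 pos [636.9 140.7  17.4] F [-0.6  0.4 -0.4] op 68.6 shares [ 0.023 -0.009 -0.002] mm 6.3
pred [[310.48391579 338.27527964]]
```

View pics/w15.png

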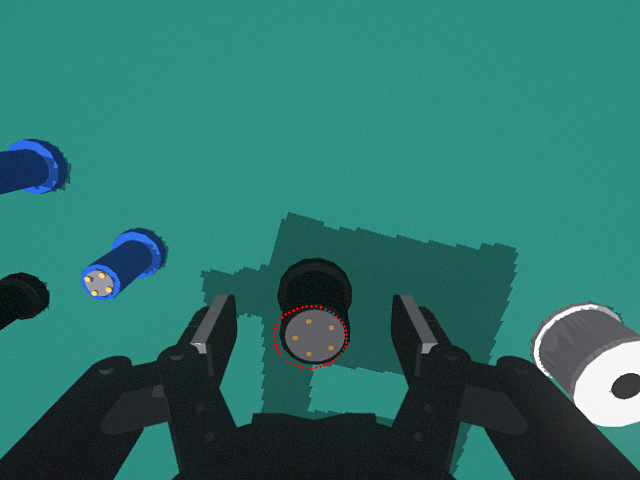

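Call:
{"method": "apply_moves", "body": {
  "series": [
    [0.6,0.01,-0.003,0.003,0,0,0],
    [0.6,0.02,-0.003,0.003,0,0,0],
    [0.6,0.022,-0.003,0.003,0,0,0],
    [-1,0.022,-0.003,0.003,0,0,0],
    [-1,0.022,-0.003,0.003,0,0,0],
    [-1,0.022,-0.003,0.003,0,0,0],
    [-1,0.022,-0.003,0.003,0,0,0],
    [-1,0.022,-0.003,0.003,0,0,0],
    [-1,0.022,-0.003,0.003,0,0,0],
    [-1,0.022,-0.003,0.003,0,0,0],
    [-1,0.022,-0.003,0.003,0,0,0],
    [-1,0.022,-0.003,0.003,0,0,0]
  ]
}}

```text
time: 19.58
tool_pos: [635.7, 139.6, 10.6]
tool_rot: [0.996, 1.331, -0.996]
contact_force: [-0.4, 0.2, 1.3]
opening: 26.8
```

```bash
python3 - <<'E'
from h import *
plan(634.6,140.6,11.5)
wview('pics/w16.png',634.6,140.6,39,14.5)
E
```

```text
t 19.5833 pos [635.7 139.6  10.6] F [-0.4  0.2  1.3] op 26.8 shares [-0.004 -0.003 -0.005] mm 1.7
pred [[308.59832722 345.43271297]]
```

View pics/w16.png

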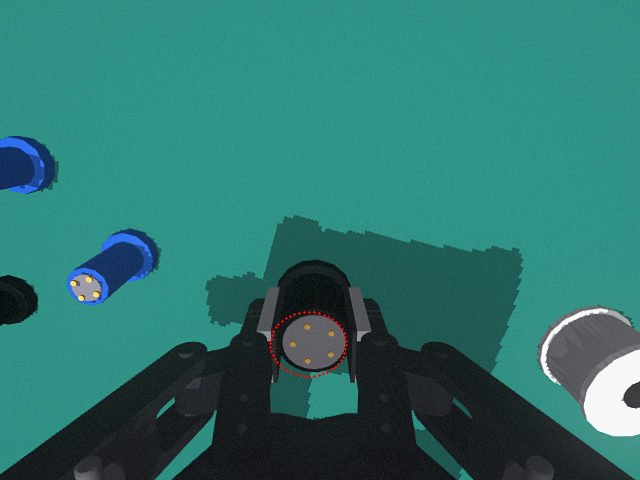

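Call:
{"method": "apply_moves", "body": {
  "series": [
    [-1,-0.01,0,0,0,0,0],
    [-1,-0.03,0,0,0,0,0],
    [-1,-0.06,0,0,0,0,0],
    [-1,-0.1,0,0,0,0,0],
    [-1,-0.14,0,0,0,0,0],
    [-1,-0.18,0,0,0,0,0],
    [-1,-0.21,0,0,0,0,0],
    [-1,-0.23,0,0,0,0,0],
    [-1,-0.24,0,0,0,0,0],
    [-1,-0.24,0,0,0,0,0],
    [-1,-0.24,0,0,0,0,0]
  ]
}}

```text
time: 20.55
tool_pos: [635.2, 139.5, 70.1]
tool_rot: [0.996, 1.331, -0.996]
contact_force: [-0.1, 0.4, -0.8]
opening: 27.1
```

```bash
python3 - <<'E'
from h import *
plan(429.3,168.6,70.6)
E
```

```text
t 20.55 pos [635.2 139.5  70.1] F [-0.1  0.4 -0.8] op 27.1 shares [-0.002 -0.757 -0.344] mm 207.9
```

Call:
{"method": "apply_moves", "body": {
  "series": [
    [-1,0,-0.04,-0.018,0,0,0],
    [-1,0,-0.12,-0.054,0,0,0],
    [-1,0,-0.22,-0.1,0,0,0],
    [-1,0,-0.33,-0.15,0,0,0],
    [-1,0,-0.44,-0.2,0,0,0],
    [-1,0,-0.55,-0.25,0,0,0],
    [-1,0,-0.65,-0.295,0,0,0],
    [-1,0,-0.72,-0.327,0,0,0],
    [-1,0,-0.75,-0.341,0,0,0],
    [-1,0,-0.757,-0.344,0,0,0],
    [-1,0,-0.757,-0.344,0,0,0],
    [-1,0,-0.757,-0.344,0,0,0]
  ]
}}

```text
time: 21.55
tool_pos: [430.6, 168.7, 70.7]
tool_rot: [0.997, 1.33, -0.995]
contact_force: [0.7, -0.5, -0.5]
opening: 26.9
```

```bash
python3 - <<'E'
from h import *
plan(429.3,168.6,14.6)
wview('pics/w17.png',429.3,168.6,10,26.5)
E
```

```text
t 21.55 pos [430.6 168.7  70.7] F [ 0.7 -0.5 -0.5] op 26.9 shares [ 0.224 -0.005 -0.001] mm 56.1
pred [[312.11238863 258.75840164]]
```

View pics/w17.png

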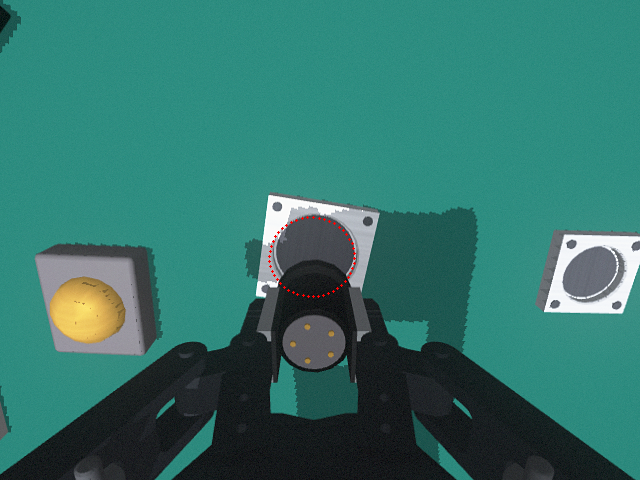

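The pocket is at about (315,257), roughly 1.5 mm right of predicted. Lowering with a small correction.

Call:
{"method": "apply_moves", "body": {
  "series": [
    [-1,0.02,0,0.005,0,0,0],
    [-1,0.06,0,0.005,0,0,0],
    [-1,0.1,0,0.005,0,0,0],
    [-1,0.14,0,0.005,0,0,0],
    [-1,0.17,0,0.005,0,0,0],
    [-1,0.19,0,0.005,0,0,0],
    [-1,0.2,0,0.005,0,0,0],
    [-1,0.208,0,0.005,0,0,0],
    [-1,0.214,0,0.005,0,0,0],
    [-1,0.218,0,0.005,0,0,0],
    [-1,0.22,0,0.005,0,0,0],
    [-1,0.22,0,0.005,0,0,0],
    [-1,0.22,0,0.005,0,0,0]
  ]
}}

```text
time: 22.68
tool_pos: [430.2, 167.6, 15.6]
tool_rot: [0.996, 1.331, -0.996]
contact_force: [0.3, -0.3, -1.0]
opening: 26.9
```

```bash
python3 - <<'E'
from h import *
plan(429.3,168.6,14.6)
wview('pics/w18.png',429.3,168.6,10,26.5)
E
```

```text
t 22.6833 pos [430.2 167.6  15.6] F [ 0.3 -0.3 -1. ] op 26.9 shares [ 0.004 -0.002 -0.005] mm 1.7
pred [[309.6485393  301.17441383]]
```

View pics/w18.png

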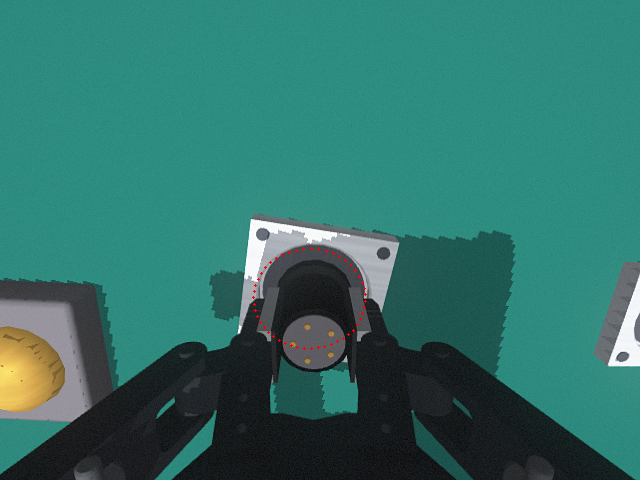

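Call:
{"method": "apply_moves", "body": {
  "series": [
    [-1,0.003,0,0,0,0,0],
    [-1,0.005,0,0,0,0,0],
    [-1,0.006,0,0,0,0,0],
    [-1,0.006,0,0,0,0,0]
  ]
}}

```text
time: 23.07
tool_pos: [430.2, 167.6, 14.5]
tool_rot: [0.996, 1.331, -0.996]
contact_force: [-2.4, -0.4, 5.1]
opening: 26.7
```

Floor contact at 5.1 N. Releasing and rising.

Call:
{"method": "apply_moves", "body": {
  "series": [
    [0.0,0,0,0,0,0,0],
    [0.3,0,0,0,0,0,0],
    [0.4,0,0,0,0,0,0],
    [0.4,0,0,0,0,0,0],
    [0.4,0,0,0,0,0,0],
    [0.4,0,0,0,0,0,0],
    [0.4,-0.02,0,0,0,0,0],
    [0.4,-0.1,0,0,0,0,0],
    [0.4,-0.2,0,0,0,0,0],
    [0.4,-0.3,0,0,0,0,0],
    [0.4,-0.4,0,0,0,0,0],
    [0.4,-0.5,0,0,0,0,0],
    [0.4,-0.5,0,0,0,0,0],
    [0.4,-0.5,0,0,0,0,0]
  ]
}}

```text
time: 24.23
tool_pos: [431.3, 167.9, 141.2]
tool_rot: [0.999, 1.328, -0.993]
contact_force: [-0.2, -0.7, 0.1]
opening: 60.0
```

```bash
python3 - <<'E'
from h import *
plan(591.5,282.5,140)
wview('pics/w19.png',429.3,168.6,10,26.5)
E
```

```text
t 24.2333 pos [431.3 167.9 141.2] F [-0.2 -0.7  0.1] op 60.0 shares [ 0.008  0.744 -0.259] mm 197.0
pred [[311.13945932 227.15053153]]
```

View pics/w19.png

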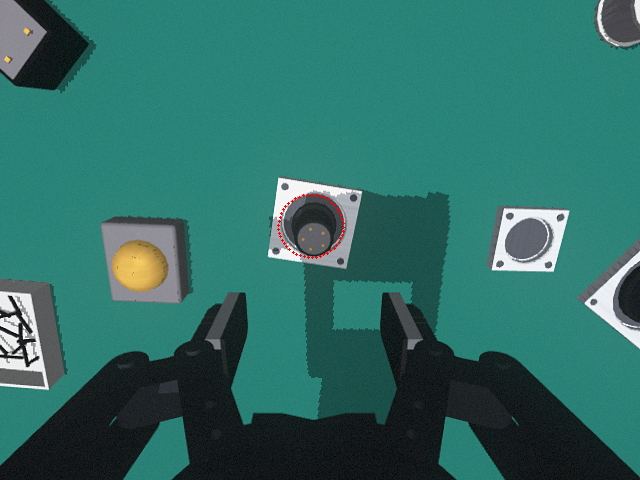

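The medium shell is centred in its nest at (314,238). Moving to the small black shell. I'll turn the jaws 12° to widen the gap to the blue look-alikes and narrow them to 42 mm.

Call:
{"method": "apply_moves", "body": {
  "series": [
    [0.2,0,0.744,-0.259,0.105,0,0],
    [0.0,0,0.744,-0.259,0.105,0,0],
    [0.0,0,0.744,-0.259,0.105,0,0],
    [0.0,0,0.744,-0.259,0.105,0,0],
    [0.0,0,0.744,-0.259,0.105,0,0],
    [0.0,0,0.744,-0.259,0.105,0,0],
    [0.0,0,0.744,-0.259,0.105,0,0],
    [0.0,0,0.744,-0.259,0.105,0,0]
  ]
}}

```text
time: 24.95
tool_pos: [588.7, 281.4, 136.6]
tool_rot: [1.15, 1.246, -1.157]
contact_force: [-0.1, -1.1, 0.3]
opening: 42.6
```

```bash
python3 - <<'E'
from h import *
plan(591.5,282.5,11.5)
print(cv2.Rodrigues(bot.state()['tool_rot'])[0].round(3))
wview('pics/w20.png',591.5,282.5,36,8)
E
```

```text
t 24.95 pos [588.7 281.4 136.6] F [-0.1 -1.1  0.3] op 42.6 shares [ 0.5    0.014 -0.004] mm 125.1
[[-0.004  0.997  0.076]
 [-0.002  0.076 -0.997]
 [-1.    -0.004  0.001]]
pred [[311.52984576 232.25530631]]
```

View pics/w20.png

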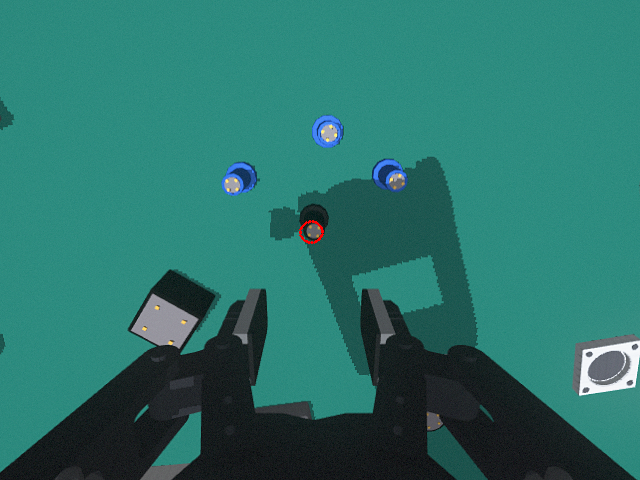

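The black shell is at (314,231), directly under the tool. Blue parts at (240,178), (328,130) and (390,175) are outside the jaw line. Descending.

Call:
{"method": "apply_moves", "body": {
  "series": [
    [0.0,0.1,0.01,0.002,0,0,0],
    [0.0,0.2,0.01,0.002,0,0,0],
    [0.0,0.3,0.01,0.002,0,0,0],
    [0.0,0.36,0.01,0.002,0,0,0],
    [0.0,0.42,0.01,0.002,0,0,0],
    [0.0,0.45,0.01,0.002,0,0,0],
    [0.0,0.47,0.01,0.002,0,0,0],
    [0.0,0.48,0.01,0.002,0,0,0],
    [0.0,0.48,0.01,0.002,0,0,0],
    [0.0,0.48,0.01,0.002,0,0,0]
  ]
}}

```text
time: 25.83
tool_pos: [593.5, 282.1, 20.0]
tool_rot: [1.154, 1.243, -1.152]
contact_force: [-0.7, 0.1, 0.8]
opening: 42.5
```

```bash
python3 - <<'E'
from h import *
plan(591.5,282.5,11.5)
wview('pics/w21.png',591.5,282.5,36,8)
E
```

```text
t 25.8333 pos [593.5 282.1  20. ] F [-0.7  0.1  0.8] op 42.5 shares [ 0.034 -0.008 -0.002] mm 8.7
pred [[311.03865441 329.83497868]]
```

View pics/w21.png

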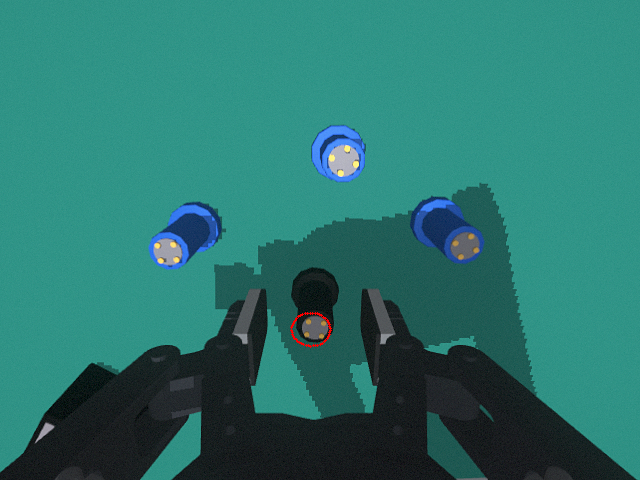

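Call:
{"method": "apply_moves", "body": {
  "series": [
    [0.0,0.015,-0.004,0.003,0,0,0],
    [0.0,0.027,-0.004,0.003,0,0,0],
    [0.0,0.03,-0.004,0.003,0,0,0],
    [-1,0.03,-0.004,0.003,0,0,0],
    [-1,0.03,-0.004,0.003,0,0,0],
    [-1,0.03,-0.004,0.003,0,0,0],
    [-1,0.03,-0.004,0.003,0,0,0],
    [-1,0.03,-0.004,0.003,0,0,0],
    [-1,0.03,-0.004,0.003,0,0,0],
    [-1,0.03,-0.004,0.003,0,0,0],
    [-1,0.03,-0.004,0.003,0,0,0]
  ]
}}

```text
time: 26.8
tool_pos: [591.8, 281.0, 11.4]
tool_rot: [1.153, 1.244, -1.153]
contact_force: [0.5, 0.6, 0.7]
opening: 13.4
```

```bash
python3 - <<'E'
from h import *
plan(591.5,282.5,11.5)
wview('pics/w22.png',591.5,282.5,36,8)
E
```

```text
t 26.8 pos [591.8 281.   11.4] F [0.5 0.6 0.7] op 13.4 shares [-0.    -0.001 -0.006] mm 1.6
pred [[308.42465251 338.50279508]]
```

View pics/w22.png

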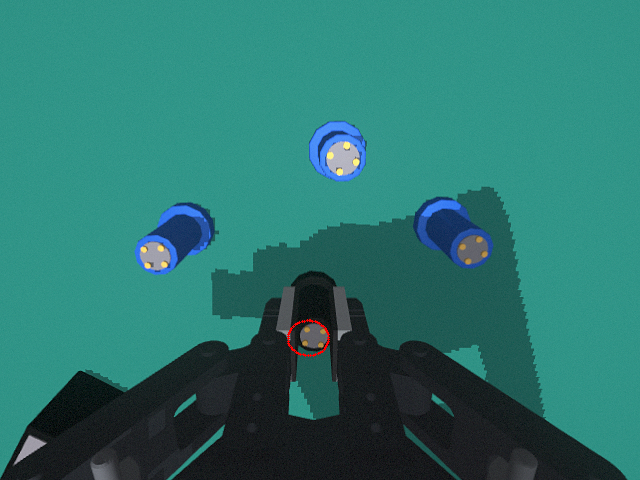

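Gripped at 13.4 mm. The reading has been about 2 mm low on every shell, so that fits 16 mm. Lifting.

Call:
{"method": "apply_moves", "body": {
  "series": [
    [-1,-0.01,0,0,0,0,0],
    [-1,-0.03,0,0,0,0,0],
    [-1,-0.06,0,0,0,0,0],
    [-1,-0.1,0,0,0,0,0],
    [-1,-0.14,0,0,0,0,0],
    [-1,-0.18,0,0,0,0,0],
    [-1,-0.21,0,0,0,0,0],
    [-1,-0.23,0,0,0,0,0],
    [-1,-0.24,0,0,0,0,0],
    [-1,-0.24,0,0,0,0,0],
    [-1,-0.24,0,0,0,0,0]
  ]
}}

```text
time: 27.77
tool_pos: [591.5, 280.9, 71.1]
tool_rot: [1.153, 1.244, -1.154]
contact_force: [0.3, -0.0, -1.2]
opening: 13.8
```

```bash
python3 - <<'E'
from h import *
plan(467,-8.2,71.4)
E
```

```text
t 27.7667 pos [591.5 280.9  71.1] F [ 0.3 -0.  -1.2] op 13.8 shares [-1.000e-03 -5.840e-01  1.115e+00] mm 314.7
```

Call:
{"method": "apply_moves", "body": {
  "series": [
    [-1,0,-0.02,0.038,0,0,0],
    [-1,0,-0.06,0.115,0,0,0],
    [-1,0,-0.11,0.21,0,0,0],
    [-1,0,-0.16,0.306,0,0,0],
    [-1,0,-0.21,0.401,0,0,0],
    [-1,0,-0.26,0.497,0,0,0],
    [-1,0,-0.31,0.592,0,0,0],
    [-1,0,-0.36,0.688,0,0,0],
    [-1,0,-0.41,0.783,0,0,0],
    [-1,0,-0.45,0.86,0,0,0],
    [-1,0,-0.48,0.917,0,0,0],
    [-1,0,-0.49,0.936,0,0,0],
    [-1,0,-0.49,0.936,0,0,0],
    [-1,0,-0.49,0.936,0,0,0]
  ]
}}

```text
time: 28.93
tool_pos: [487.1, 38.4, 71.1]
tool_rot: [1.154, 1.244, -1.154]
contact_force: [-0.1, -0.7, -0.0]
opening: 13.2
```

```bash
python3 - <<'E'
from h import *
plan(467,-8.2,71.4)
E
```

```text
t 28.9333 pos [487.1  38.4  71.1] F [-0.1 -0.7 -0. ] op 13.2 shares [-0.001 -0.094  0.18 ] mm 50.7
```

Call:
{"method": "apply_moves", "body": {
  "series": [
    [-1,0,-0.02,0.038,0,0,0],
    [-1,0,-0.05,0.096,0,0,0],
    [-1,0,-0.08,0.153,0,0,0],
    [-1,0,-0.094,0.18,0,0,0],
    [-1,0,-0.094,0.18,0,0,0],
    [-1,0,-0.094,0.18,0,0,0]
  ]
}}

```text
time: 29.43
tool_pos: [467.4, -8.2, 71.4]
tool_rot: [1.154, 1.244, -1.153]
contact_force: [0.1, 0.5, 0.1]
opening: 12.7
```

```bash
python3 - <<'E'
from h import *
plan(467,-8.2,15.4)
wview('pics/w23.png',467,-8.2,10,20)
E
```

```text
t 29.4333 pos [467.4  -8.2  71.4] F [0.1 0.5 0.1] op 12.7 shares [ 0.224 -0.002 -0.   ] mm 56.0
pred [[312.7180523  257.19347096]]
```

View pics/w23.png

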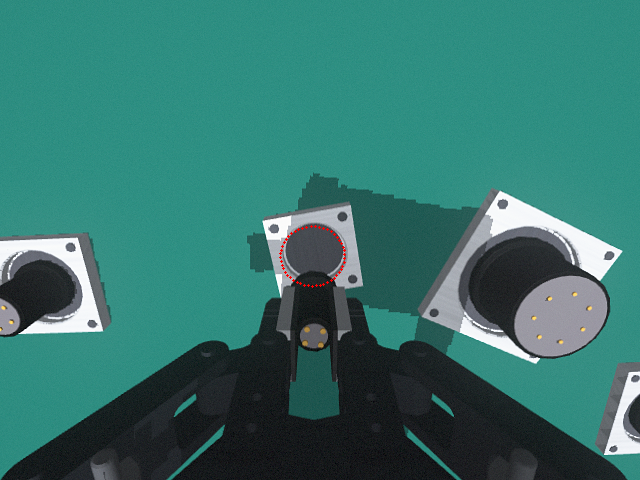

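The pocket at (314,254) matches the prediction. Lowering.

Call:
{"method": "apply_moves", "body": {
  "series": [
    [-1,0.02,0,0.002,0,0,0],
    [-1,0.06,0,0.002,0,0,0],
    [-1,0.1,0,0.002,0,0,0],
    [-1,0.14,0,0.002,0,0,0],
    [-1,0.17,0,0.002,0,0,0],
    [-1,0.19,0,0.002,0,0,0],
    [-1,0.2,0,0.002,0,0,0],
    [-1,0.208,0,0.002,0,0,0],
    [-1,0.214,0,0.002,0,0,0],
    [-1,0.218,0,0.002,0,0,0],
    [-1,0.22,0,0.002,0,0,0],
    [-1,0.22,0,0.002,0,0,0],
    [-1,0.22,0,0.002,0,0,0]
  ]
}}

```text
time: 30.57
tool_pos: [467.5, -8.9, 16.6]
tool_rot: [1.153, 1.244, -1.153]
contact_force: [0.8, -0.1, -0.2]
opening: 13.0
```

```bash
python3 - <<'E'
from h import *
plan(467,-8.2,15.4)
wview('pics/w24.png',467,-8.2,10,20)
E
```

```text
t 30.5667 pos [467.5  -8.9  16.6] F [ 0.8 -0.1 -0.2] op 13.0 shares [ 0.005 -0.002 -0.003] mm 1.5
pred [[311.05989408 300.22186036]]
```

View pics/w24.png

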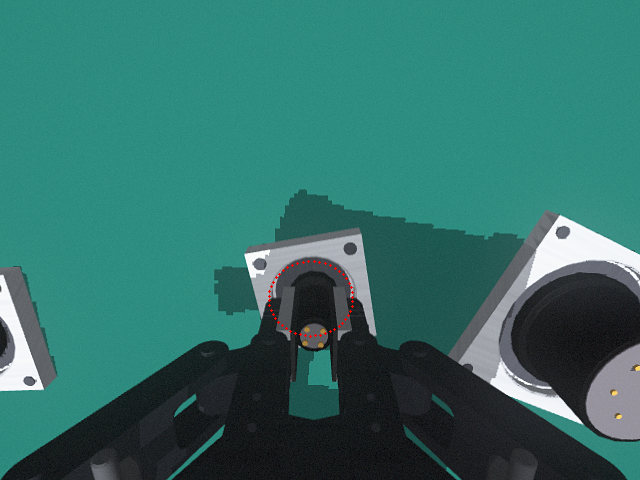

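Call:
{"method": "apply_moves", "body": {
  "series": [
    [-1,0.003,0,0,0,0,0],
    [-1,0.005,0,0,0,0,0],
    [-1,0.006,0,0,0,0,0],
    [-1,0.006,0,0,0,0,0]
  ]
}}

```text
time: 30.95
tool_pos: [467.5, -8.8, 15.4]
tool_rot: [1.153, 1.244, -1.153]
contact_force: [-3.0, 0.1, 4.9]
opening: 13.4
```

Floor contact at 4.9 N. Releasing and rising.

Call:
{"method": "apply_moves", "body": {
  "series": [
    [-0.4,0,0,0,0,0,0],
    [-0.2,0,0,0,0,0,0],
    [0,0,0,0,0,0,0],
    [0,0,0,0,0,0,0],
    [0,0,0,0,0,0,0],
    [0,0,0,0,0,0,0],
    [0,-0.02,0,0,0,0,0],
    [0,-0.1,0,0,0,0,0],
    [0,-0.2,0,0,0,0,0],
    [0,-0.3,0,0,0,0,0],
    [0,-0.4,0,0,0,0,0],
    [0,-0.5,0,0,0,0,0],
    [0,-0.6,0,0,0,0,0],
    [0,-0.6,0,0,0,0,0],
    [0,-0.6,0,0,0,0,0]
  ]
}}

```text
time: 32.2
tool_pos: [468.6, -9.0, 167.2]
tool_rot: [1.155, 1.24, -1.15]
contact_force: [-0.7, -0.7, -1.4]
opening: 42.9
```

```bash
python3 - <<'E'
from h import *
plan(467,-8,160)
wview('pics/w25.png',467,-8.2,10,20)
c=bot.read_camera('scene');cv2.imwrite('pics/s25.png',c['img'][:,:,::-1])
E
```

```text
t 32.2 pos [468.6  -9.  167.2] F [-0.7 -0.7 -1.4] op 42.9 shares [ 0.029 -0.006 -0.004] mm 7.4
pred [[311.77981705 218.55298794]]
```

View pics/w25.png

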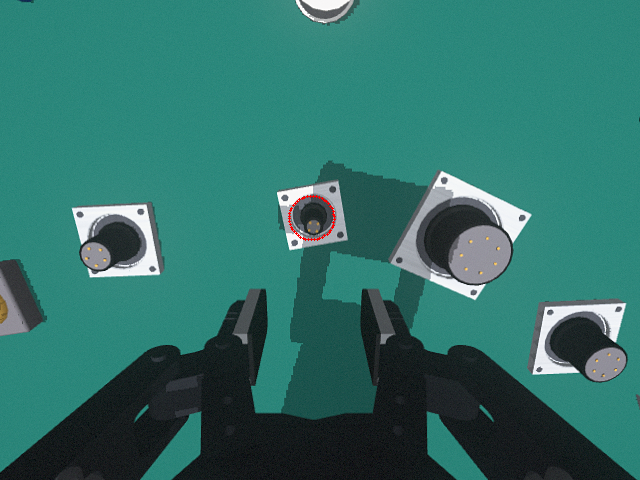

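View pics/s25.png

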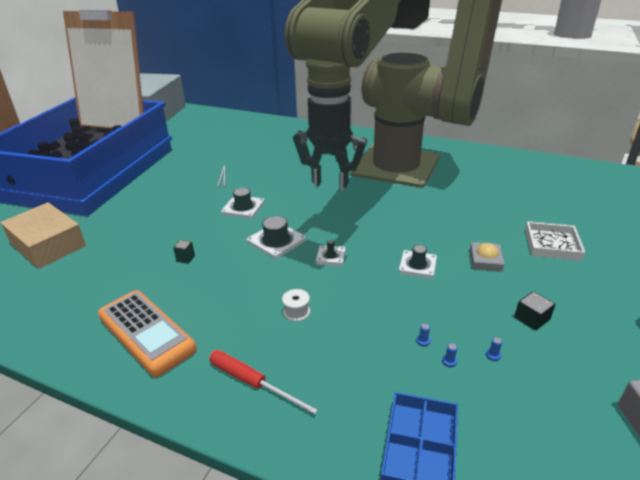

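All four shells stand in their nests, and the squares sit where they were. I'll do one numeric check of the shell faces from this wrist view before handing in.

```bash
python3 - <<'E'
from h import *
st=bot.state();w=bot.read_camera('wrist')
N={'largest':((480,254),34,49,(455.8,-142.3)),'large':((606,364),22,46,(359.1,-285.2)),'medium':((95,256),16,43,(429.3,168.6)),'small':((313,227),8,40,(467,-8.2))}
for k,(p,r,z,n) in N.items():
    x,d=facechk(w,p,r,z,0,st);print(k,'face',x,'d',d,'off nest mm',np.round(np.linalg.norm(x-np.array(n)),1))
print(bot.state()['contact_force'],bot.state()['time'])
E
```

```text
largest face [ 456.7 -143.4] d 53.4 off nest mm 1.4
large face [ 360.  -286.3] d 37.8 off nest mm 1.4
medium face [429.3 168.2] d 28.3 off nest mm 0.4
small face [466.6  -8.8] d 13.3 off nest mm 0.7
[-0.03574437 -1.17140602 -1.04868708] 32.35
```

```bash
python3 -c "
from station import bot
print(bot.sign_off())"
```

```text
the job is handed in; nothing more can be done
None
```

All four round shells are in their own nests, loaded largest, large, medium, small. I set each one down until it touched the pocket floor (about 5 N), then let go. I handed the job in at about 32 s of the 118 s allowed; the hand-in reported no verdict.

- **Position:** the last wrist-camera check put the shell axes 0.4 to 1.4 mm from their nest axes, against a limit of 12 mm. The camera calibration is good to about 2 mm.
- **Standing and released:** all four looked upright and seated in the final pictures, with the gripper about 160 mm up and touching nothing.
- **Other parts:** the square connectors and blue look-alikes looked unmoved. I judged that by eye and did not measure the squares again.
- **Small disagreements:**
  - The gripper read 2 to 3 mm less than the barrel diameter on every grip.
  - The grey faces measured 1 to 4 mm smaller than the barrels, probably because of the dark rim.
  - Neither affected the placing, and no check failed.

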